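Take the lift-off lid from the hearthside chest and rack it

TASK

The lid of the wooden chest is wanted out of the way. Take the glass jar off it and stand the jar upright on the middle of the cork mat; then raise the lid by its loop handle until it stands vertical on its hinges, lift it straight up off its pins, and stand it, handle up, in the empty slot of the lid rack. Set the jar and the lid down, never let them drop, do not tip the jar, and leave everything else where it is.

Things in the scene. Friction and masses are not known exactly. Their poses are not given: they have to be found in the camera images.
- chest: Fixed open wooden chest, 130 (x) x 186 (y) x 80 mm high, walls 10 mm. Origin: centre of its underside; x points to the back (hinge side), away from the robot at yaw 0. Steel brackets on both side walls (y = +-93 to +-105, x = 30 to 92, top z = 98 mm) hold the lid's pins in six-sided pockets up to 16 mm wide, floor at z = 78.5, whose sloping faces lead to mouths 9 mm wide, open upward.
- chest_hinge (a point): Pin axis on the chest, midway between the brackets, 77 mm behind the chest's origin, 86 mm above the table; it runs along the chest's y. With the lid vertical the pins sit 1 mm lower; play 2 mm fore and aft, 3 mm sideways. The flat pins pass the mouths only with the lid within about 17 degrees of vertical, and are clear after a 30 mm lift.
- lid: Loose lid, 0.2 to 0.4 kg, wooden board 153.5 (x, -70 to +83.5) x 180 (y) x 12 mm, shut on the chest at the start, frames parallel. Origin: underside, over the chest's origin when shut; x points to the hinge edge, z out of the upper face. Let go, it falls. Flat steel pins (13 along x, 5 mm along z) stick out 16 mm each side. Hinge edge down, it reaches 6.5 mm below the pin axis.
- lid_handle (a point): Middle of the handle's grip bar: round steel, 12 mm thick, 90 mm free between its arms, along the lid's y, 118 mm in front (-x) of the lid's origin, 195 mm from the pin axis, 86 mm above the table while shut. Free gap of 42 mm between bar and board. Pinched from above across the bar, it turns between the fingers as the lid swings up.
- lid_hinge (a point): Pin axis on the lid, midway between the pins (77 mm behind the lid's origin, at mid-thickness).
- jar_center (a point): Centre (half-way up) of the closed glass jar with a screw cap, 60 mm in diameter and 90 mm high, 0.18 to 0.35 kg, z up. At the start it stands on the lid.
- mat_top (a point): Centre of the upper face of the fixed round cork mat, 110 mm across, 6 mm thick. The mat's x axis points away from the mug and towards the shaker.
- rack: Fixed lid rack: wooden base 120 (x) x 150 (y) x 20 mm with two slots between steel rails along its y. Origin: centre of the underside; x points away from the robot at yaw 0. The far slot holds a fixed chopping board (x = 25 to 40 mm, top 120 mm above the table); the near slot is empty.
- rack_slot (a point): Middle of the empty slot's floor, 20 mm above the table, at x = -25 mm of the rack. The slot runs along the rack's y between rails 126 mm long, 21 mm clear, tops 79 mm above the table; flared guides above open to about 50 mm at 112 mm above the table. The floor slopes down 0.15 rad towards the rack's +x: a lid set in on its hinge edge leans that way on the far rail. Its pins lie outside the rack.
- mug: Loose white mug, 76 mm across, 85 mm high, handle pointing away from the mat; stands about 105 mm from the mat's centre. Origin: centre of the underside. Not to be moved.
- shaker: Loose steel shaker, 44 mm across, 82 mm high, about 95 mm from the mat's centre, opposite the mug. Origin: underside centre. Not to be moved.
- bottle: Loose green glass bottle, 64 mm across, 230 mm high, at one rear side of the chest. Origin: underside centre. Not to be moved. In the far corners of the table, 100 mm or more beyond bottle and mill, stand a heavy stack of enamel pots (231 mm high, 250 mm across) and a tortilla press (100 mm high).
- mill: Loose dark wooden pepper mill, 60 mm across, 200 mm high, at the other rear side. Origin: underside centre. Not to be moved.
- spoon: Wooden spoon, 260 mm long, lying between robot and chest, under 30 mm high. Not to be moved.
- whisk: Steel whisk, 280 mm long, 48 mm high, lying behind the chest. Not to be moved.
There are look-alikes about, which are no part of the job. Leave any pink or yellow look-alike of the part that bears jar_center alone.

How it is judged:
By the outcome, as a careful person would: the job done as asked, in the order asked, and still so for the second after the job is handed in, with the robot touching nothing.
It also fails if it takes over 70 s, if anything falls off the work surface, if the arm or the gripper's body presses on something with over 40 N, if the wrist force passes 120 N, or if a joint passes its speed limit or range.

ROBOT

A 7-joint arm with a two-finger parallel gripper is mounted at the origin on the work surface. World frame = base frame: x ahead of the robot, y to its left, z up, the work surface at z = 0. Lengths are in m, angles in rad, forces in N, time in s.
With the tool pointing down it reaches from about 0.4 to 0.85 m from the base axis. Payload 10.4 kg.
Tool frame: the origin (TCP) lies on the mounting face of the last link; the fingertips stand r.tips_ahead ahead of it and the grasp point (between the pads) lies 164 mm ahead of it (r.tips_ahead is the distance from the TCP to the fingertips, in m); z points along the fingers, y is the line along which they close (so a half turn about z gives the same grasp; the last joint's range is limited). The gripper opens to 87 mm and grips with 3 to 60 N. Pads are 19 mm wide; open, the fingers measure 117 mm over their backs; the gripper's body (75 mm by 190 mm) begins 51 mm behind the grasp point.
Start: joints at [1.238, 0.332, -0.065, 1.46, 0.022, 1.35, -0.088], TCP at [0.191, -0.595, 0.405] pointing down, gripper open.
Joint ranges: [-2.6, 2.6], [-0.5, 2.12], [-1.47, 1.34], [0.16, 2.42], [-1.27, 4.41], [0.06, 2.06], [-2.6, 2.6]. Speed limits (rad/s): [2.22, 2.22, 2.79, 2.79, 3.14, 3.14, 3.14].

INTERFACE

Orientations are given as a unit quaternion [x, y, z, w].
In Python, from bench import telemetry, imaging, job, r gives the robot as it stands.
- The arm moves only by the tool move_arm, never from a script. Its argument "steps" is a list of rows, each an object of numbers: "dx", "dy", "dz": the shift along the tool's x, y, z in cm; "spin": the turn about the tool's z in rad. In form: [{"dx": .., "dy": .., "dz": .., "spin": ..}, ...]. A call has 1 to 12 rows; each row shifts and turns the commanded pose from where the row before left it, along the tool's axes as they then stand; what a row does not reach is not made up. A row lasts 1/10 s, in which the tool goes at most 50 mm and 8.59 degrees, less where a joint would pass 70% of its speed; a pose out of reach is approached as far as the arm can. A call with a gripper value outside its range is refused whole. "claw" is the finger opening in cm, from 0 to 8.7, set as the call begins (left out, the last holds). The fingers move at their own pace and stop on an object; "squeeze" is the grip in N (left out, the last holds). Time passes only in rows, so rows that do not move let the fingers close. It gives the time, the measured TCP pose, the force, the opening and the grip force at its end, in the units of the state.
- telemetry.read_state(): the state, without advancing time (a new reading comes with each control period).
- imaging.camera(name): name is "scene" or "top" or "wrist"; returns a dict with "img" (384x512x3 uint8, red, green, blue), "camera_matrix" (3x3 intrinsics, pixels), "R" (3x3) and "t" (3): a world point X has camera coordinates R X + t. Camera axes: x right, y down, z forward; pixel columns grow to the right and rows downward; lengths in m; the calibration is good to about 2 mm. A picture is of the moment at which its call begins. There is no depth.
- job.close_job(): hands the job in; it is judged then, once.
The state is a dict: "time": time; "joint_positions": joint angles; "joint_vel": joint speeds; "joint_torque": joint torques, N m; "ee_pos": TCP position; "eef_rot": TCP orientation; "ft_force": force on the tool from outside, world axes, zero at the start; "torque": the same for the moment, N m; "width": finger opening in m; "grip_force": force on a finger pad.
Only numpy, scipy, OpenCV 4.12 (cv2) and the standard library are available. Lean on these libraries where they do the work, as an engineer would, in place of code of your own. Each camera call takes 0.05 s, during which the arm holds its last target. There are 200 camera calls.

## Working session

There is one attempt and no reset: what is moved stays moved. The work goes in short steps, Python scripts to look and compute and a tool call to move; the robot and the scene stay as the last step left them, time stands still between calls to the robot, and variables do not carry over. Pictures are saved under pics/ and viewed, at most 10 in all, crops included, and the job is handed in when it is done.

Besides the shell and the picture viewer there is one more tool, called after "Call:" as name(argument=value, ...) on one line, values as JSON. move_arm: Moves the arm, as the interface text tells. Its arguments: {"type":"object","properties":{"steps":{"type":"array","items":{"type":"object","properties":{"dx":{"type":"number"},"dy":{"type":"number"},"dz":{"type":"number"},"spin":{"type":"number"}}}},"claw":{"type":"number"},"squeeze":{"type":"number"}},"required":["steps"]}

```bash
mkdir -p pics; ls; python3 - <<'E'
from bench import telemetry, imaging, job, r
import cv2,numpy as np
ims=[]
for n in("scene","top"):
    c=imaging.camera(n); cv2.imwrite(f"pics/{n}0.png",c["img"][:,:,::-1]); print(n,c["camera_matrix"].round(1).tolist(),(-c["R"].T@c["t"]).round(3),c["R"].round(2).tolist())
s=telemetry.read_state(); print(r.tips_ahead,s["ee_pos"],s["eef_rot"],s["width"],s["ft_force"],s["time"])
E
```

```text
pics
scene [[387.4, 0.0, 255.0], [0.0, 387.4, 194.2], [0.0, 0.0, 1.0]] [ 1.362 -0.645  0.863] [[0.64, 0.77, -0.01], [0.44, -0.38, -0.81], [-0.63, 0.51, -0.58]]
top [[423.9, 0.0, 246.7], [0.0, 423.9, 186.0], [0.0, 0.0, 1.0]] [0.324 0.013 1.214] [[0.05, -1.0, 0.01], [-0.97, -0.05, -0.22], [0.22, 0.0, -0.97]]
0.1822 [ 0.19050403 -0.59514499  0.40402544] [ 9.88030953e-01  1.54254390e-01 -1.27369819e-04 -6.33968322e-04] 0.08689824114234068 [-0.22863899  0.85411391 -1.23214891] 0.1
```

View pics/scene0.png

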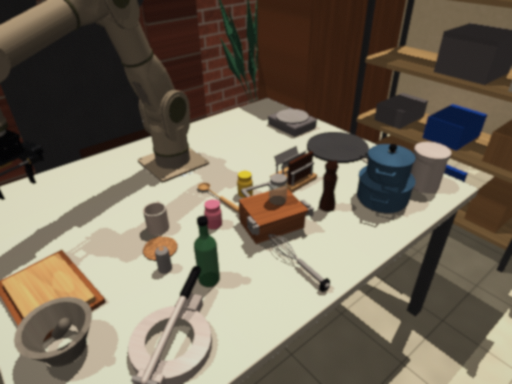

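View pics/top0.png

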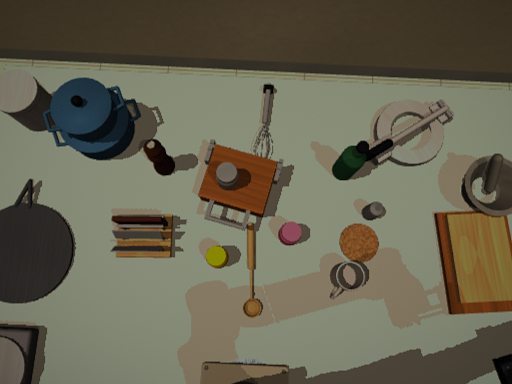

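The scene shows a grey-capped clear jar on the red-brown lid at top (227,175). Its look-alikes, the pink jar (290,233) and the yellow one (217,257), stand on the table. The jar meant is the uncoloured one on the lid. The mat is at (358,243) between shaker (373,211) and mug (350,275), and the rack is at (143,235). I'll enlarge the chest and rack to confirm.

```bash
cat > h.py <<'E'
import numpy as np,cv2
from bench import telemetry, imaging, job, r
from scipy.spatial.transform import Rotation as Ro
def ray(c,uv,z):
    uv=np.atleast_2d(uv).astype(float); K=c["camera_matrix"]
    d=np.c_[uv,np.ones(len(uv))]@np.linalg.inv(K).T@c["R"]; o=-c["R"].T@c["t"]
    return (o+d*((z-o[2])/d[:,2])[:,None])[:,:2]
def proj(c,X):
    p=np.atleast_2d(X)@c["R"].T+c["t"]; p=p@c["camera_matrix"].T; return p[:,:2]/p[:,2:]
def blobs(c,lo,hi,roi,n=1):
    m=cv2.inRange(cv2.cvtColor(c["img"],cv2.COLOR_RGB2HSV),np.array(lo),np.array(hi)); k=np.zeros_like(m); u0,v0,u1,v1=roi; k[v0:v1,u0:u1]=m[v0:v1,u0:u1]
    return sorted(cv2.findContours(k,cv2.RETR_EXTERNAL,cv2.CHAIN_APPROX_NONE)[0],key=cv2.contourArea)[-n:][::-1]
E
python3 - <<'E'
from h import *
c=imaging.camera("top"); im=c["img"]
a=cv2.resize(im[135:235,190:295],None,fx=4,fy=4,interpolation=cv2.INTER_CUBIC)
b=cv2.resize(im[200:270,100:190],None,fx=4,fy=4,interpolation=cv2.INTER_CUBIC)
o=np.zeros((400,780,3),np.uint8);o[:,:420]=a;o[:280,420:780]=b
cv2.imwrite("pics/crop.png",o[:,:,::-1])
m=blobs(c,(3,60,60),(22,255,255),(330,215,390,270))[0]; w=ray(c,m.reshape(-1,2),0.006)
(q,s,_)=cv2.fitEllipse(w.astype(np.float32)); print("mat",q,s)
m=blobs(c,(0,110,60),(16,255,255),(190,135,295,225))[0]; w=ray(c,m.reshape(-1,2),0.092); print("lid",cv2.minAreaRect((w*1000).astype(np.float32)), cv2.boundingRect(m))
E
```

```text
mat (0.4425109326839447, -0.3203979730606079) (0.10256600379943848, 0.1624356359243393)
lid ((601.869384765625, 42.36717987060547), (183.82115173339844, 155.76402282714844), 76.39801788330078) (198, 144, 79, 71)
```

View pics/crop.png

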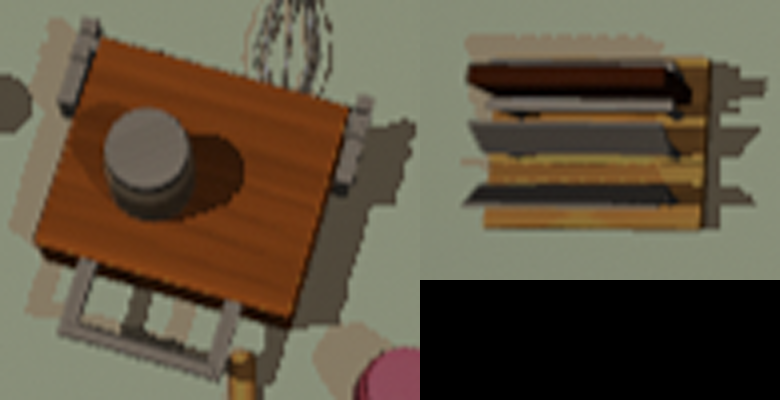

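The crop confirms the grey-capped clear jar on the lid at crop (148,145). The lid's corners are (100,38), (350,105), (292,320) and (35,242), the handle bar runs (62,330)-(218,375), and the empty near slot of the rack is around rows 155-185.

```bash
python3 - <<'E'
from h import *
c=imaging.camera("top")
f=lambda p:np.array(p,float)/4+[190,135]-.4
g=lambda p:(np.array(p,float)-[420,0])/4+[100,200]-.4
L=ray(c,f([(100,38),(350,105),(292,320),(35,242)]),.092)
print("lid corners",L.round(4).tolist(),"edges",[np.linalg.norm(L[i]-L[(i+1)%4]).round(4) for i in range(4)])
H=ray(c,f([(62,330),(218,375)]),.090);print("bar",H.round(4).tolist(),H.mean(0).round(4),np.degrees(np.arctan2(*(H[0]-H[1])[::-1])))
x=(L[0]+L[1]-L[2]-L[3]);yaw=np.arctan2(x[1],x[0]);y2=L[0]-L[1]+L[3]-L[2];yaw2=np.arctan2(-y2[0],y2[1]);print("yaw",yaw,yaw2)
yw=(yaw+yaw2)/2;ex=np.array([np.cos(yw),np.sin(yw)]);o=L.mean(0)-ex*.00675;print("origin",o.round(4),"handle",(o-.118*ex).round(4),"hinge",(o+.077*ex).round(4))
print("jar",ray(c,f([(148,145)]),.182).round(4))
m=blobs(c,(3,60,60),(22,255,255),(335,220,382,265))[0]
m=cv2.convexHull(m);w=ray(c,m.reshape(-1,2),.006);print("mat",cv2.minEnclosingCircle((w*1000).astype(np.float32)),cv2.boundingRect(m),ray(c,[358.5,242.5],.006))
R=ray(c,g([(486,60),(710,58),(703,228),(485,228)]),.02);print("rack",R.round(4).tolist(),[np.linalg.norm(R[i]-R[(i+1)%4]).round(4) for i in range(4)],R.mean(0))
s=imaging.camera("scene")
for n,X in(("handle",[*(o-.118*ex),.086]),("jar",[*ray(c,f([(148,145)]),.182)[0],.182]),("rack",[*R.mean(0),.02])):print(n,proj(s,X).round(1))
E
```

```text
lid corners [[0.6959, 0.1136], [0.6565, -0.0615], [0.505, -0.0278], [0.5494, 0.1477]] edges [np.float64(0.1795), np.float64(0.1552), np.float64(0.1811), np.float64(0.1505)]
bar [[0.4908, 0.1255], [0.4659, 0.0197]] [0.4783 0.0726] 76.76353001576643
yaw -0.22398671033328008 -0.2344822645575056
origin [0.5951 0.0445] handle [0.4802 0.0713] hinge [0.6701 0.027 ]
jar [[0.5971 0.0706]]
mat ((442.9702453613281, -316.9673156738281), 70.6485366821289) (339, 223, 43, 42) [[ 0.45261004 -0.30656195]]
rack [[0.4955, 0.3853], [0.5049, 0.2268], [0.3856, 0.221], [0.3781, 0.3721]] [np.float64(0.1589), np.float64(0.1194), np.float64(0.1513), np.float64(0.1181)] [0.44102632 0.30129879]
handle [[255.8 186.8]]
jar [[278.4 177.8]]
rack [[293.8 175.1]]
```

Call:
move_arm(steps=[{"dx": 2.95,"dy": -2.55,"dz": -0.4},{"dx": 2.95,"dy": -2.55,"dz": -0.4},{"dx": 2.95,"dy": -2.55,"dz": -0.4},{"dx": 2.95,"dy": -2.55,"dz": -0.4},{"dx": 2.95,"dy": -2.55,"dz": -0.4},{"dx": 2.95,"dy": -2.55,"dz": -0.4},{"dx": 2.95,"dy": -2.55,"dz": -0.4},{"dx": 2.95,"dy": -2.55,"dz": -0.4},{"dx": 0,"dy": 0,"dz": 0}])

```text
$.steps[0]: bad value
```

```bash
python3 - <<'E'
from h import *
c=imaging.camera("wrist"); im=c["img"];cv2.imwrite("pics/w1.png",im[:,:,::-1])
s=telemetry.read_state();print(s["ee_pos"],s["eef_rot"],-c["R"].T@c["t"],c["R"].round(2).tolist(),proj(c,[.4526,-.3066,.006]))
E
```

```text
[ 0.19055397 -0.59522228  0.40448793] [ 9.88026856e-01  1.54281853e-01 -3.01644723e-05 -2.03763713e-04] [ 0.25468166 -0.57445806  0.38325995] [[0.3, -0.95, -0.0], [-0.92, -0.3, 0.25], [-0.24, -0.07, -0.97]] [[  80.20490071 -119.81686368]]
```

View pics/w1.png

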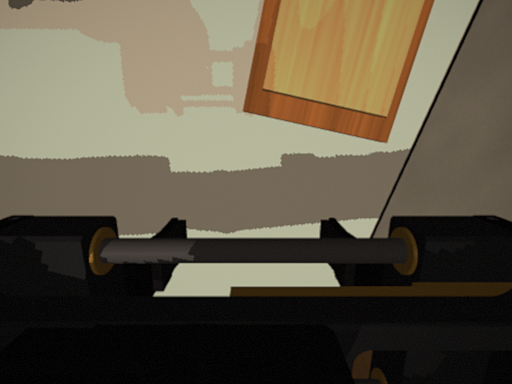

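The move was refused (probably the missing spin). The picture only shows the gripper at the start pose, with the cutting board at (330,70). I'll resend with every field filled in.

Call:
move_arm(steps=[{"dx": 2.95,"dy": -2.55,"dz": -0.4,"spin": 0},{"dx": 2.95,"dy": -2.55,"dz": -0.4,"spin": 0},{"dx": 2.95,"dy": -2.55,"dz": -0.4,"spin": 0},{"dx": 2.95,"dy": -2.55,"dz": -0.4,"spin": 0},{"dx": 2.95,"dy": -2.55,"dz": -0.4,"spin": 0},{"dx": 2.95,"dy": -2.55,"dz": -0.4,"spin": 0},{"dx": 2.95,"dy": -2.55,"dz": -0.4,"spin": 0},{"dx": 0,"dy": 0,"dz": 0,"spin": 0}])

```text
time: 1.1
ee_pos: [0.336, -0.3579, 0.4338]
eef_rot: [0.987, 0.158, 0.001, 0.0]
ft_force: [-0.1, -0.5, 0.4]
width: 0.087
grip_force: 0.0
```

```bash
python3 - <<'E'
from h import *
c=imaging.camera("wrist"); im=c["img"];cv2.imwrite("pics/w2.png",im[:,:,::-1])
s=telemetry.read_state();print(s["ee_pos"],proj(c,[.4526,-.3066,.006]))
m=blobs(c,(3,100,50),(22,255,255),(0,0,512,200),3)
for k in m:
    w=ray(c,cv2.convexHull(k).reshape(-1,2),.006);print(cv2.boundingRect(k),cv2.contourArea(k),cv2.minEnclosingCircle((w*1000).astype(np.float32)))
E
```

```text
[ 0.33427074 -0.36030895  0.43340303] [[244.06799978  85.18053232]]
(372, 66, 140, 134) 13311.0 ((461.2633056640625, -612.098388671875), 122.44696044921875)
(207, 43, 77, 81) 4726.0 ((454.3157958984375, -307.3973693847656), 54.571773529052734)
(0, 0, 35, 166) 2257.5 ((348.90771484375, -4.300231456756592), 115.7320556640625)
```

View pics/w2.png

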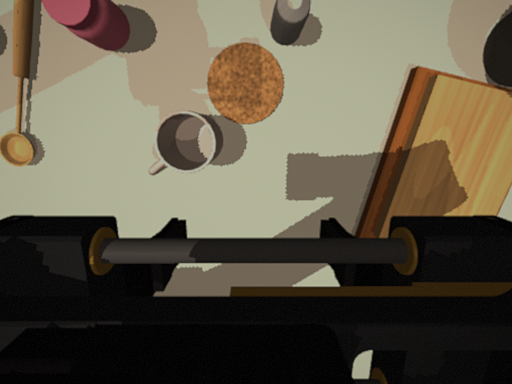

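The wrist view shows the mat at (245,84), mug at (187,140) and shaker at (288,20). The mat fits as a circle of 54.6 mm radius, as described, at (0.454,-0.307). On to the jar.

Call:
move_arm(steps=[{"dx": 3.5,"dy": -2.98,"dz": 0,"spin": 0},{"dx": 3.5,"dy": -2.98,"dz": 0,"spin": 0},{"dx": 3.5,"dy": -2.98,"dz": 0,"spin": 0},{"dx": 3.5,"dy": -2.98,"dz": 0,"spin": 0},{"dx": 3.5,"dy": -2.98,"dz": 0,"spin": 0},{"dx": 3.5,"dy": -2.98,"dz": 0,"spin": 0},{"dx": 3.5,"dy": -2.98,"dz": 0,"spin": 0},{"dx": 3.5,"dy": -2.98,"dz": 0,"spin": 0},{"dx": 3.5,"dy": -2.98,"dz": 0,"spin": 0},{"dx": 1.2,"dy": -0.9,"dz": 0,"spin": 0},{"dx": 0,"dy": 0,"dz": 0,"spin": 0}])

```text
time: 2.25
ee_pos: [0.5606, 0.0026, 0.4321]
eef_rot: [0.988, 0.156, -0.0, -0.001]
ft_force: [-0.6, -0.4, -0.9]
width: 0.0868
grip_force: 0.0
```

Call:
move_arm(steps=[{"dx": 0,"dy": 0,"dz": 0,"spin": 0.13},{"dx": 0,"dy": 0,"dz": 0,"spin": 0.13},{"dx": 0,"dy": 0,"dz": 0,"spin": 0.13},{"dx": 0,"dy": 0,"dz": 0,"spin": 0.13},{"dx": 0,"dy": 0,"dz": 0,"spin": 0.15},{"dx": 0,"dy": 0,"dz": 0,"spin": 0},{"dx": 0,"dy": 0,"dz": 0,"spin": 0}])

```text
time: 2.95
ee_pos: [0.5596, -0.0001, 0.4327]
eef_rot: [0.984, -0.178, -0.0, 0.0]
ft_force: [0.1, 0.0, -0.1]
width: 0.087
grip_force: 0.0
```

```bash
python3 - <<'E'
from h import *
c=imaging.camera("wrist"); im=c["img"];cv2.imwrite("pics/w3.png",im[:,:,::-1])
s=telemetry.read_state();print(s["ee_pos"],s["eef_rot"],proj(c,[[.597,.0706,.182],[.597,.0706,.092]]))
E
```

```text
[5.59617166e-01 2.67855440e-04 4.32688108e-01] [ 9.84069323e-01 -1.77785009e-01  2.69435565e-06  2.41743529e-04] [[164.08187181 193.37732898]
 [188.00614345 175.58972286]]
```

View pics/w3.png

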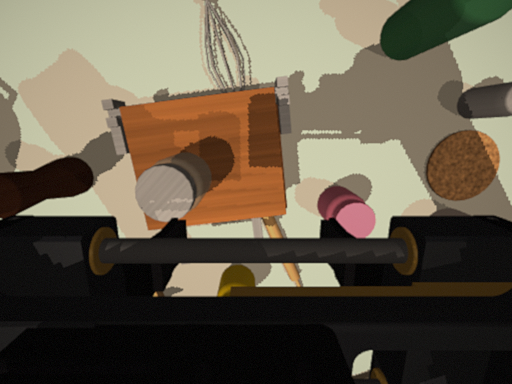

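The jar's cap is seen at (166,194), against a predicted (164,193), which confirms its position. I'll go over it, descend and grip.

Call:
move_arm(steps=[{"dx": 0.3,"dy": -2.7,"dz": 0,"spin": 0},{"dx": 0.4,"dy": -2.7,"dz": 0,"spin": 0},{"dx": 0.3,"dy": -2.5,"dz": 0,"spin": 0},{"dx": 0,"dy": 0,"dz": 0,"spin": 0},{"dx": 0,"dy": 0,"dz": 0,"spin": 0},{"dx": 0,"dy": 0,"dz": 0,"spin": 0}])

```text
time: 3.6
ee_pos: [0.5969, 0.0705, 0.4327]
eef_rot: [0.984, -0.179, -0.0, 0.0]
ft_force: [0.0, -0.8, 0.3]
width: 0.0871
grip_force: 0.0
```

```bash
python3 - <<'E'
from h import *
c=imaging.camera("wrist"); im=c["img"]
s=telemetry.read_state();print(s["ee_pos"])
def pt(dx,dy,z):
    ex=np.array([np.cos(-.23),np.sin(-.23)]);ey=np.array([-ex[1],ex[0]]);return [*(np.array([.5951,.0445])+dx*ex+dy*ey),z]
C=proj(c,[pt(.0835,.09,.092),pt(.0835,-.09,.092),pt(-.07,-.09,.092)]);print("pred",C.round(1).tolist())
for p in C: cv2.circle(im,tuple(int(v) for v in p.round()),3,(0,255,0),1)
J=proj(c,[.597,.0706,.182])[0];print(J);cv2.circle(im,tuple(int(v) for v in J.round()),3,(0,255,0),1)
cv2.imwrite("pics/w4.png",im[:,:,::-1])
E
```

```text
[0.59683567 0.07048769 0.43276336]
pred [[188.0, 117.3], [344.0, 95.8], [349.5, 222.2]]
[252.87519437 204.30059503]
```

View pics/w4.png

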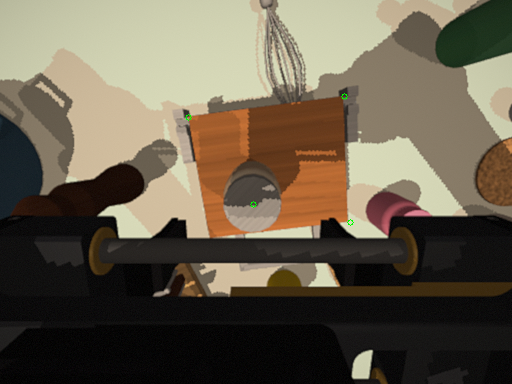

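Jar and lid both match their predictions: cap at (252,204), lid corners at (190,117), (344,97) and (348,222). Descend and grip.

Call:
move_arm(steps=[{"dx": 0,"dy": 0,"dz": 2.5,"spin": 0},{"dx": 0,"dy": 0,"dz": 2.5,"spin": 0},{"dx": 0,"dy": 0,"dz": 2.5,"spin": 0},{"dx": 0,"dy": 0,"dz": 2.5,"spin": 0},{"dx": 0,"dy": 0,"dz": 1.7,"spin": 0},{"dx": 0,"dy": 0,"dz": 0,"spin": 0},{"dx": 0,"dy": 0,"dz": 0,"spin": 0}])

```text
time: 4.35
ee_pos: [0.597, 0.0711, 0.3164]
eef_rot: [0.984, -0.179, 0.0, 0.0]
ft_force: [-0.0, -0.4, -0.1]
width: 0.0867
grip_force: 0.0
```

Call:
move_arm(steps=[{"dx": 0,"dy": 0,"dz": 0,"spin": 0},{"dx": 0,"dy": 0,"dz": 0,"spin": 0},{"dx": 0,"dy": 0,"dz": 0,"spin": 0},{"dx": 0,"dy": 0,"dz": 0,"spin": 0},{"dx": 0,"dy": 0,"dz": 0,"spin": 0},{"dx": 0,"dy": 0,"dz": 0,"spin": 0},{"dx": 0,"dy": 0,"dz": 0,"spin": 0},{"dx": 0,"dy": 0,"dz": 0,"spin": 0}], claw=5, squeeze=25)

```text
time: 5.15
ee_pos: [0.597, 0.0717, 0.316]
eef_rot: [0.984, -0.179, 0.0, 0.0]
ft_force: [-2.3, -1.5, 6.0]
width: 0.0597
grip_force: 25.0
```

Call:
move_arm(steps=[{"dx": 0,"dy": 0,"dz": -1,"spin": 0},{"dx": 0,"dy": 0,"dz": -2,"spin": 0},{"dx": 0,"dy": 0,"dz": -2,"spin": 0},{"dx": 0,"dy": 0,"dz": -2,"spin": 0},{"dx": -1,"dy": 0,"dz": -2,"spin": 0},{"dx": -1,"dy": 1.5,"dz": -1,"spin": 0},{"dx": -1,"dy": 3,"dz": 0,"spin": 0},{"dx": 0,"dy": 3,"dz": 0,"spin": 0},{"dx": 0,"dy": 3,"dz": 0,"spin": 0},{"dx": 0,"dy": 3,"dz": 0,"spin": 0}])

```text
time: 6.15
ee_pos: [0.5205, -0.0447, 0.4158]
eef_rot: [0.984, -0.179, -0.0, -0.0]
ft_force: [0.3, -1.3, -3.3]
width: 0.0594
grip_force: 25.0
```

Call:
move_arm(steps=[{"dx": 0,"dy": 3,"dz": 0,"spin": 0},{"dx": 0,"dy": 3,"dz": 0,"spin": 0},{"dx": 0,"dy": 3,"dz": 0,"spin": 0},{"dx": 0,"dy": 3,"dz": 0,"spin": 0},{"dx": 0,"dy": 3,"dz": 0,"spin": 0},{"dx": 0.5,"dy": 3,"dz": 0,"spin": 0},{"dx": 1,"dy": 3,"dz": 0,"spin": 0},{"dx": 1,"dy": 3,"dz": 0,"spin": 0},{"dx": 0.5,"dy": 2,"dz": 0,"spin": 0},{"dx": 0,"dy": 1,"dz": 0,"spin": 0},{"dx": 0,"dy": 0,"dz": 0,"spin": 0},{"dx": 0,"dy": 0,"dz": 0,"spin": 0}])

```text
time: 7.35
ee_pos: [0.4545, -0.3059, 0.4158]
eef_rot: [0.984, -0.178, 0.0, -0.0]
ft_force: [0.3, 0.0, -4.2]
width: 0.0596
grip_force: 25.0
```

Call:
move_arm(steps=[{"dx": 0,"dy": 0.15,"dz": 2,"spin": 0},{"dx": 0,"dy": 0,"dz": 3,"spin": 0},{"dx": 0,"dy": 0,"dz": 3,"spin": 0},{"dx": 0,"dy": 0,"dz": 3,"spin": 0},{"dx": 0,"dy": 0,"dz": 3,"spin": 0},{"dx": 0,"dy": 0,"dz": 2,"spin": 0},{"dx": 0,"dy": 0,"dz": 1.3,"spin": 0},{"dx": 0,"dy": 0,"dz": 0.5,"spin": 0},{"dx": 0,"dy": 0,"dz": 0.3,"spin": 0},{"dx": 0,"dy": 0,"dz": 0.2,"spin": 0},{"dx": 0,"dy": 0,"dz": 0,"spin": 0},{"dx": 0,"dy": 0,"dz": 0,"spin": 0}])

```text
time: 8.55
ee_pos: [0.4539, -0.3088, 0.2335]
eef_rot: [0.984, -0.179, 0.001, 0.0]
ft_force: [-0.3, -0.6, -2.6]
width: 0.0591
grip_force: 25.0
```

Call:
move_arm(steps=[{"dx": 0,"dy": 0,"dz": 0.1,"spin": 0},{"dx": 0,"dy": 0,"dz": 0.1,"spin": 0},{"dx": 0,"dy": 0,"dz": 0.1,"spin": 0},{"dx": 0,"dy": 0,"dz": 0,"spin": 0}])

```text
time: 8.95
ee_pos: [0.4537, -0.3087, 0.2301]
eef_rot: [0.984, -0.179, 0.0, 0.0]
ft_force: [-1.5, 1.3, 0.9]
width: 0.0592
grip_force: 25.0
```

Call:
move_arm(steps=[{"dx": 0,"dy": 0,"dz": 0.1,"spin": 0},{"dx": 0,"dy": 0,"dz": 0,"spin": 0}])

```text
time: 9.15
ee_pos: [0.4538, -0.3087, 0.23]
eef_rot: [0.984, -0.179, 0.0, 0.0]
ft_force: [-5.1, 2.8, 12.2]
width: 0.0597
grip_force: 25.0
```

Call:
move_arm(steps=[{"dx": 0,"dy": 0,"dz": -0.05,"spin": 0},{"dx": 0,"dy": 0,"dz": 0,"spin": 0}])

```text
time: 9.35
ee_pos: [0.4538, -0.3087, 0.2301]
eef_rot: [0.984, -0.179, 0.0, 0.0]
ft_force: [-3.4, 2.0, 9.1]
width: 0.0591
grip_force: 25.0
```

Call:
move_arm(steps=[{"dx": 0,"dy": 0,"dz": 0,"spin": 0},{"dx": 0,"dy": 0,"dz": 0,"spin": 0},{"dx": 0,"dy": 0,"dz": 0,"spin": 0},{"dx": 0,"dy": 0,"dz": 0,"spin": 0},{"dx": 0,"dy": 0,"dz": 0,"spin": 0},{"dx": 0,"dy": 0,"dz": 0,"spin": 0}], claw=8)

```text
time: 9.95
ee_pos: [0.4537, -0.3086, 0.2292]
eef_rot: [0.984, -0.179, 0.0, 0.0]
ft_force: [0.1, -0.4, 0.0]
width: 0.0798
grip_force: 0.0
```

Call:
move_arm(steps=[{"dx": 0,"dy": 0,"dz": -1,"spin": 0},{"dx": 0,"dy": 0,"dz": -2,"spin": 0},{"dx": 0,"dy": 0,"dz": -3,"spin": 0},{"dx": 0,"dy": 0,"dz": -4,"spin": 0},{"dx": 0,"dy": 0,"dz": -4,"spin": 0},{"dx": 0,"dy": 0,"dz": -4,"spin": 0},{"dx": 0,"dy": 0,"dz": -1,"spin": 0},{"dx": 0,"dy": 0,"dz": 0,"spin": 0}])

```text
time: 10.75
ee_pos: [0.4539, -0.3086, 0.4216]
eef_rot: [0.984, -0.179, 0.002, 0.001]
ft_force: [-0.2, -1.2, -1.1]
width: 0.0802
grip_force: 0.0
```

```bash
python3 - <<'E'
from h import *
c=imaging.camera("wrist"); im=c["img"]
P=proj(c,[[.4543,-.3074,.096],[.4543,-.3074,.006]]);print(P)
for p in P: cv2.circle(im,tuple(int(v) for v in p.round()),3,(0,255,0),1)
t=imaging.camera("top")["img"]
o=np.zeros((384,780,3),np.uint8);o[:,:512]=im;o[:268,512:]=cv2.resize(t[200:290,310:400],(268,268));cv2.imwrite("pics/w5.png",o[:,:,::-1])
print(telemetry.read_state()["ee_pos"])
E
```

```text
[[251.8212681  187.4900848 ]
 [252.03108221 174.57585416]]
[ 0.45340184 -0.30847404  0.41832878]
```

View pics/w5.png

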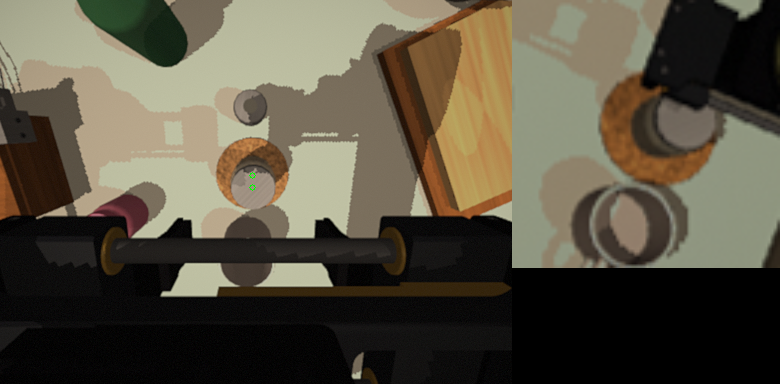

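Wrist view: the jar stands upright on the mat, its cap at (251,184) on the prediction. Mug and shaker are untouched. Next I'll check the joints and plan the move to the handle.

```bash
python3 - <<'E'
from h import *
s=telemetry.read_state();print(np.round(s["joint_positions"],3))
R=Ro.from_quat(s["eef_rot"]).as_matrix();d=np.array([.479,.072,0])-s["ee_pos"];print((R.T@d*100).round(1), np.arctan2(R[1,0],R[0,0]))
c=imaging.camera("top")
for n,p,z in(("bottle",(344,172),.0),("mill",(163,166),.0)):print(n,ray(c,p,z))
E
```

```text
[ 0.805  0.176 -0.328  1.632  0.058  1.344 -1.462]
[-11.  -36.5  41.9] -0.36016270511464493
bottle [[ 0.65957029 -0.26701979]]
mill [[0.65035079 0.2700944 ]]
```

Call:
move_arm(steps=[{"dx": -1.02,"dy": -2.96,"dz": 0,"spin": 0},{"dx": -1.02,"dy": -2.96,"dz": 0,"spin": 0},{"dx": -1.02,"dy": -2.96,"dz": 0,"spin": 0},{"dx": -1.02,"dy": -2.96,"dz": 0,"spin": 0},{"dx": -1.02,"dy": -2.96,"dz": 0,"spin": 0},{"dx": -1.02,"dy": -2.96,"dz": 0,"spin": 0},{"dx": -1.02,"dy": -2.96,"dz": 0,"spin": 0},{"dx": -1.02,"dy": -2.96,"dz": 0,"spin": 0},{"dx": -1.02,"dy": -2.96,"dz": 0,"spin": 0},{"dx": -1.02,"dy": -2.96,"dz": 0,"spin": 0}])

```text
time: 11.9
ee_pos: [0.4621, 0.0055, 0.4178]
eef_rot: [0.984, -0.179, -0.001, 0.0]
ft_force: [0.9, 0.0, -0.3]
width: 0.0797
grip_force: 0.0
```

Call:
move_arm(steps=[{"dx": 0,"dy": 0,"dz": 0,"spin": -0.142},{"dx": 0,"dy": 0,"dz": 0,"spin": -0.142},{"dx": 0,"dy": 0,"dz": 0,"spin": -0.142},{"dx": 0,"dy": 0,"dz": 0,"spin": -0.142},{"dx": 0,"dy": 0,"dz": 0,"spin": -0.142},{"dx": 0,"dy": 0,"dz": 0,"spin": -0.142},{"dx": 0,"dy": 0,"dz": 0,"spin": -0.142},{"dx": 0,"dy": 0,"dz": 0,"spin": -0.142},{"dx": 0,"dy": 0,"dz": 0,"spin": -0.142},{"dx": 0,"dy": 0,"dz": 0,"spin": -0.142},{"dx": 0,"dy": 0,"dz": 0,"spin": -0.142},{"dx": 0,"dy": 0,"dz": 0,"spin": -0.142}], claw=7)

```text
time: 13.1
ee_pos: [0.4622, 0.0042, 0.4176]
eef_rot: [0.781, 0.625, -0.001, -0.001]
ft_force: [-0.4, 0.6, -0.8]
width: 0.0699
grip_force: 0.0
```

Call:
move_arm(steps=[{"dx": 0,"dy": 0,"dz": 0,"spin": 0},{"dx": 0,"dy": 0,"dz": 0,"spin": 0}])

```text
time: 13.3
ee_pos: [0.4623, 0.0042, 0.4183]
eef_rot: [0.784, 0.621, -0.001, -0.001]
ft_force: [-0.0, 0.2, 0.5]
width: 0.0701
grip_force: 0.0
```

```bash
python3 - <<'E'
from h import *
c=imaging.camera("wrist"); im=c["img"]
s=telemetry.read_state();R=Ro.from_quat(s["eef_rot"]).as_matrix();print(s["ee_pos"],np.arctan2(R[1,0],R[0,0]))
yw=-.23;ex=np.array([np.cos(yw),np.sin(yw)]);ey=np.array([-ex[1],ex[0]]);o=np.array([.5951,.0445])
P=proj(c,[[*(o+a*ex+b*ey),z] for a,b,z in((-.118,.045,.092),(-.118,-.045,.092),(-.07,.09,.092),(-.07,-.09,.092),(.0835,.09,.092),(.0835,-.09,.092))]);print(P.round(1).tolist())
for p in P: cv2.circle(im,tuple(int(v) for v in p.round()),3,(0,255,0),1)
cv2.imwrite("pics/w6.png",im[:,:,::-1])
E
```

```text
[0.46240473 0.0043041  0.41855432] 1.3397715640220698
[[255.0, 82.0], [255.0, 165.7], [301.7, 34.9], [295.1, 203.0], [450.9, 34.6], [423.3, 202.8]]
```

View pics/w6.png

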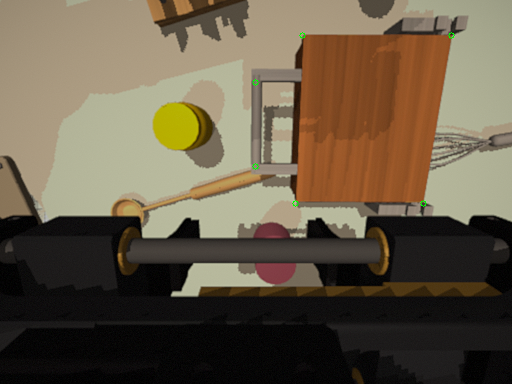

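The predicted lid corners sit on the lid, and the bar's axis runs from (256,75) to (256,170), within 1 px of prediction. I'll narrow the claw so the back finger fits the gap, then descend on the bar.

Call:
move_arm(steps=[{"dx": 2.3,"dy": 0.1,"dz": 0,"spin": 0},{"dx": 2.3,"dy": 0.1,"dz": 0,"spin": 0},{"dx": 2.3,"dy": 0.05,"dz": 0,"spin": 0},{"dx": 0,"dy": 0,"dz": 3,"spin": 0},{"dx": 0,"dy": 0,"dz": 3,"spin": 0},{"dx": 0,"dy": 0,"dz": 3,"spin": 0},{"dx": 0,"dy": 0,"dz": 0,"spin": 0},{"dx": 0,"dy": 0,"dz": 0,"spin": 0}], claw=3.8)

```text
time: 14.15
ee_pos: [0.4806, 0.071, 0.3297]
eef_rot: [0.783, 0.622, -0.0, -0.0]
ft_force: [0.5, 0.8, 1.0]
width: 0.0379
grip_force: 0.0
```

Call:
move_arm(steps=[{"dx": 0,"dy": 0,"dz": 2,"spin": 0},{"dx": 0,"dy": 0,"dz": 2,"spin": 0},{"dx": 0,"dy": 0,"dz": 2,"spin": 0},{"dx": 0,"dy": 0,"dz": 1,"spin": 0},{"dx": 0,"dy": 0,"dz": 0.8,"spin": 0},{"dx": 0,"dy": 0,"dz": 0,"spin": 0},{"dx": 0,"dy": 0,"dz": 0,"spin": 0}])

```text
time: 14.85
ee_pos: [0.4809, 0.0711, 0.2521]
eef_rot: [0.783, 0.622, 0.0, 0.0]
ft_force: [-0.2, -0.4, 0.4]
width: 0.0379
grip_force: 0.0
```

Call:
move_arm(steps=[{"dx": 0,"dy": 0,"dz": 0,"spin": 0},{"dx": 0,"dy": 0,"dz": 0,"spin": 0},{"dx": 0,"dy": 0,"dz": 0,"spin": 0},{"dx": 0,"dy": 0,"dz": 0,"spin": 0},{"dx": 0,"dy": 0,"dz": 0,"spin": 0},{"dx": 0,"dy": 0,"dz": 0,"spin": 0},{"dx": 0,"dy": 0,"dz": 0,"spin": 0}], claw=0.6, squeeze=25)

```text
time: 15.55
ee_pos: [0.4806, 0.071, 0.2514]
eef_rot: [0.783, 0.622, 0.0, 0.0]
ft_force: [0.6, -0.9, 1.6]
width: 0.0112
grip_force: 25.0
```

Call:
move_arm(steps=[{"dx": 0,"dy": 0.02,"dz": -0.85,"spin": 0},{"dx": 0,"dy": 0.05,"dz": -0.85,"spin": 0},{"dx": 0,"dy": 0.22,"dz": -1.69,"spin": 0},{"dx": 0,"dy": 0.37,"dz": -1.66,"spin": 0},{"dx": 0,"dy": 0.51,"dz": -1.62,"spin": 0},{"dx": 0,"dy": 0.65,"dz": -1.57,"spin": 0},{"dx": 0,"dy": 0.79,"dz": -1.51,"spin": 0},{"dx": 0,"dy": 0,"dz": 0,"spin": 0},{"dx": 0,"dy": 0,"dz": 0,"spin": 0}])

```text
time: 16.45
ee_pos: [0.5055, 0.0652, 0.3485]
eef_rot: [0.783, 0.622, -0.0, -0.0]
ft_force: [-0.2, 0.3, -3.1]
width: 0.0114
grip_force: 25.0
```

Call:
move_arm(steps=[{"dx": 0,"dy": 0.91,"dz": -1.43,"spin": 0},{"dx": 0,"dy": 1.04,"dz": -1.35,"spin": 0},{"dx": 0,"dy": 1.15,"dz": -1.25,"spin": 0},{"dx": 0,"dy": 1.25,"dz": -1.15,"spin": 0},{"dx": 0,"dy": 1.35,"dz": -1.04,"spin": 0},{"dx": 0,"dy": 1.43,"dz": -0.91,"spin": 0},{"dx": 0,"dy": 1.51,"dz": -0.79,"spin": 0},{"dx": 0,"dy": 1.57,"dz": -0.65,"spin": 0},{"dx": 0,"dy": 0,"dz": 0,"spin": 0},{"dx": 0,"dy": 0,"dz": 0,"spin": 0}])

```text
time: 17.45
ee_pos: [0.6051, 0.0423, 0.4344]
eef_rot: [0.783, 0.623, -0.001, -0.0]
ft_force: [-3.7, -2.1, 6.9]
width: 0.0111
grip_force: 25.0
```

Call:
move_arm(steps=[{"dx": 0,"dy": 1.62,"dz": -0.51,"spin": 0},{"dx": 0,"dy": 1.66,"dz": -0.37,"spin": 0},{"dx": 0,"dy": 1.69,"dz": -0.22,"spin": 0},{"dx": 0,"dy": 0.85,"dz": -0.06,"spin": 0},{"dx": 0,"dy": 0.85,"dz": 0,"spin": 0},{"dx": 0,"dy": 0,"dz": 0,"spin": 0},{"dx": 0,"dy": 0,"dz": 0,"spin": 0}])

```text
time: 18.15
ee_pos: [0.6701, 0.0272, 0.4455]
eef_rot: [0.783, 0.623, -0.0, -0.0]
ft_force: [-1.2, -2.1, -0.8]
width: 0.0112
grip_force: 25.0
```

```bash
python3 - <<'E'
from h import *
c=imaging.camera("scene"); im=c["img"]
t=imaging.camera("top")["img"]
o=np.zeros((520,800,3),np.uint8);o[:400,:400]=cv2.resize(im[120:250,210:340],(400,400));o[:400,400:]=cv2.resize(t[120:250,170:300],(400,400));cv2.imwrite("pics/v7.png",o[:,:,::-1])
s=telemetry.read_state();print(s["ee_pos"],s["ft_force"],np.round(s["joint_positions"],2))
E
```

```text
[0.66995833 0.02738971 0.44563331] [-0.86963203 -1.56589946 -1.24994061] [ 0.3   0.48 -0.61  1.23  0.27  1.5  -0.5 ]
```

View pics/v7.png

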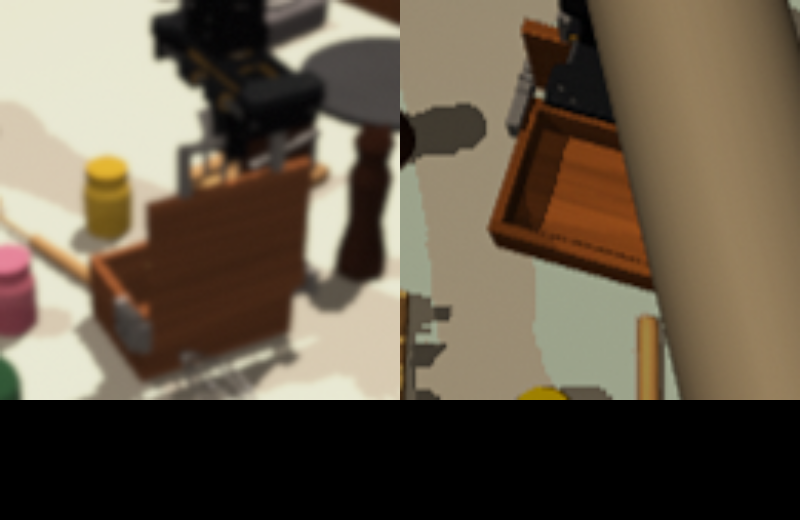

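The lid stands upright on its hinges behind the open chest (left view, board (150-310,160-370)). Now lift it straight up.

Call:
move_arm(steps=[{"dx": 0,"dy": 0,"dz": 0,"spin": 0},{"dx": 0,"dy": 0,"dz": -0.5,"spin": 0},{"dx": 0,"dy": 0,"dz": -0.5,"spin": 0},{"dx": 0,"dy": 0,"dz": -0.5,"spin": 0},{"dx": 0,"dy": 0,"dz": -0.5,"spin": 0},{"dx": 0,"dy": 0,"dz": 0,"spin": 0}], squeeze=40)

```text
time: 18.85
ee_pos: [0.6706, 0.0273, 0.4674]
eef_rot: [0.783, 0.623, 0.001, 0.001]
ft_force: [1.1, 0.6, -3.6]
width: 0.0111
grip_force: 40.0
```

Call:
move_arm(steps=[{"dx": 0,"dy": 0,"dz": -1,"spin": 0},{"dx": 0,"dy": 0,"dz": -1.5,"spin": 0},{"dx": 0,"dy": 0,"dz": -1.5,"spin": 0},{"dx": 0,"dy": 0,"dz": -1.5,"spin": 0},{"dx": 0,"dy": 0,"dz": -0.5,"spin": 0},{"dx": 0,"dy": -0.5,"dz": 0,"spin": 0},{"dx": 0,"dy": -1,"dz": 0,"spin": 0},{"dx": 0,"dy": -1.5,"dz": 0,"spin": 0},{"dx": 0,"dy": -2,"dz": 0,"spin": 0},{"dx": 0,"dy": -2,"dz": 0,"spin": 0},{"dx": 0,"dy": -2,"dz": 0,"spin": 0},{"dx": 0,"dy": -2,"dz": 0,"spin": 0}])

```text
time: 20.05
ee_pos: [0.562, 0.0522, 0.5253]
eef_rot: [0.783, 0.622, -0.001, -0.0]
ft_force: [-0.0, -0.4, -3.8]
width: 0.011
grip_force: 40.0
```

Call:
move_arm(steps=[{"dx": 0,"dy": -2,"dz": 0,"spin": 0},{"dx": 0,"dy": -2,"dz": 0,"spin": 0},{"dx": 0,"dy": -2,"dz": 0,"spin": 0},{"dx": 0,"dy": -2,"dz": 0,"spin": -0.03},{"dx": 0,"dy": -1,"dz": 0,"spin": -0.05},{"dx": 0,"dy": -0.5,"dz": 0,"spin": -0.05},{"dx": 0,"dy": 0,"dz": 0,"spin": -0.05},{"dx": 0,"dy": 0,"dz": 0,"spin": -0.05},{"dx": 0,"dy": 0,"dz": 0,"spin": -0.05},{"dx": 0,"dy": 0,"dz": 0,"spin": 0},{"dx": 0,"dy": 0,"dz": 0,"spin": 0}])

```text
time: 21.15
ee_pos: [0.4702, 0.0727, 0.5257]
eef_rot: [0.689, 0.725, -0.0, -0.0]
ft_force: [0.7, 0.2, -3.7]
width: 0.0106
grip_force: 40.0
```

```bash
python3 - <<'E'
from h import *
c=imaging.camera("wrist"); im=c["img"]
s=telemetry.read_state();R=Ro.from_quat(s["eef_rot"]).as_matrix();print(s["ee_pos"],s["ft_force"],np.arctan2(R[1,0],R[0,0]))
yw=.055;ex=np.array([np.cos(yw),np.sin(yw)]);ey=np.array([-ex[1],ex[0]]);o=np.array([.441,.3013])
P=proj(c,[[*(o+a*ex+b*ey),z] for a,b,z in((-.06,-.075,.02),(-.06,.075,.02),(.06,.075,.02),(.06,-.075,.02),(-.05,-.063,.112),(0,-.063,.112),(-.05,.063,.112),(0,.063,.112))]);print(P.round(1).tolist())
cv2.imwrite("pics/w8_raw.png",im[:,:,::-1])
for p in P: cv2.circle(im,tuple(int(v) for v in p.round()),3,(0,255,0),1)
t=imaging.camera("top")["img"]
o=np.zeros((384,800,3),np.uint8);o[:,:512]=im;o[:288,512:]=cv2.resize(t[200:270,100:170],(288,288));cv2.imwrite("pics/w8.png",o[:,:,::-1])
E
```

```text
[0.4702886  0.07266642 0.52580233] [-0.23391677  0.36185257 -3.99836412] 1.6223698642660696
[[207.0, 73.8], [202.5, -31.0], [280.0, -31.3], [278.1, 73.5], [202.6, 50.8], [239.9, 50.6], [197.4, -62.9], [238.3, -63.1]]
```

View pics/w8.png

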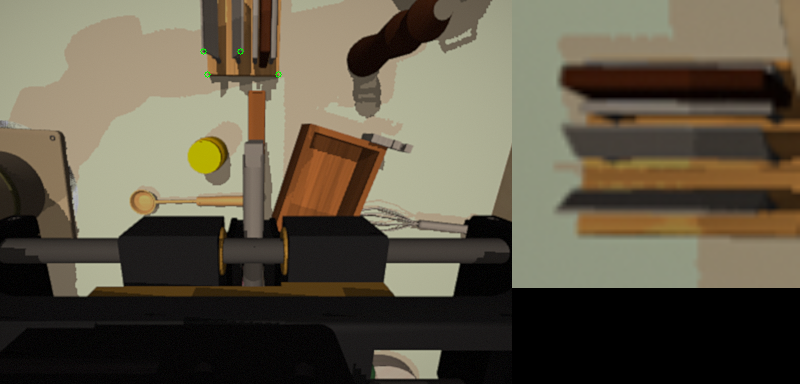

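The rack's predicted points sit on it: base corners at (207,74) and (279,74), guide mouths at 203-240. The lid hangs edge-on, parallel to the slot. I'll carry it over the slot.

Call:
move_arm(steps=[{"dx": 1,"dy": -0.3,"dz": 0,"spin": 0},{"dx": 2,"dy": -0.4,"dz": 0,"spin": 0},{"dx": 2.5,"dy": -0.5,"dz": 0,"spin": 0},{"dx": 2.5,"dy": -0.5,"dz": 0,"spin": 0},{"dx": 2.5,"dy": -0.5,"dz": 0,"spin": 0},{"dx": 2.5,"dy": -0.5,"dz": 0,"spin": 0},{"dx": 2.5,"dy": -0.5,"dz": 0,"spin": 0},{"dx": 2.5,"dy": -0.5,"dz": 0,"spin": 0},{"dx": 2.5,"dy": -0.3,"dz": 0,"spin": 0},{"dx": 1.5,"dy": -0.2,"dz": 0,"spin": 0},{"dx": 0.9,"dy": 0,"dz": 0,"spin": 0},{"dx": 0,"dy": 0,"dz": 0,"spin": 0}])

```text
time: 22.45
ee_pos: [0.4158, 0.3002, 0.5259]
eef_rot: [0.687, 0.726, 0.0, -0.0]
ft_force: [0.1, -0.0, -4.2]
width: 0.011
grip_force: 40.0
```

Call:
move_arm(steps=[{"dx": 0,"dy": 0,"dz": 0,"spin": 0},{"dx": 0,"dy": 0,"dz": 0,"spin": 0}])

```text
time: 22.65
ee_pos: [0.4168, 0.2982, 0.526]
eef_rot: [0.689, 0.725, -0.0, 0.0]
ft_force: [0.3, -0.5, -4.5]
width: 0.0107
grip_force: 40.0
```

```bash
python3 - <<'E'
from h import *
c=imaging.camera("scene"); im=c["img"]
s=telemetry.read_state();R=Ro.from_quat(s["eef_rot"]).as_matrix();print(s["ee_pos"],s["ft_force"],np.arctan2(R[1,0],R[0,0]))
print(((R.T@(np.array([.416,.2999,0])-s["ee_pos"]))*100).round(2))
o=cv2.resize(im[80:210,220:360],(640,594),interpolation=cv2.INTER_CUBIC);cv2.imwrite("pics/s9.png",o[:,:,::-1])
E
```

```text
[0.41682858 0.29825519 0.52603315] [-0.36657897  0.09029851 -3.40316236] 1.6221675669835733
[ 0.19 -0.09 52.6 ]
```

I've used up the picture budget (one over, in fact), so from here I work from force readings and numbers only. I'll lower in stages.

Call:
move_arm(steps=[{"dx": 0.15,"dy": -0.05,"dz": 1,"spin": 0},{"dx": 0,"dy": 0,"dz": 1.5,"spin": 0},{"dx": 0,"dy": 0,"dz": 1.5,"spin": 0},{"dx": 0,"dy": 0,"dz": 1,"spin": 0},{"dx": 0,"dy": 0,"dz": 1,"spin": 0},{"dx": 0,"dy": 0,"dz": 0.7,"spin": 0},{"dx": 0,"dy": 0,"dz": 0.7,"spin": 0},{"dx": 0,"dy": 0,"dz": 0,"spin": 0}])

```text
time: 23.5
ee_pos: [0.4158, 0.3004, 0.4512]
eef_rot: [0.688, 0.726, -0.001, -0.0]
ft_force: [0.6, -1.4, -4.1]
width: 0.0108
grip_force: 40.0
```

Call:
move_arm(steps=[{"dx": 0,"dy": 0,"dz": 0.5,"spin": 0},{"dx": 0,"dy": 0,"dz": 0.5,"spin": 0},{"dx": 0,"dy": 0,"dz": 0.5,"spin": 0},{"dx": 0,"dy": 0,"dz": 0.5,"spin": 0},{"dx": 0,"dy": 0,"dz": 0,"spin": 0}])

```text
time: 24.0
ee_pos: [0.4158, 0.3004, 0.4312]
eef_rot: [0.688, 0.726, -0.001, -0.0]
ft_force: [-0.2, -0.1, -3.6]
width: 0.0107
grip_force: 40.0
```

Call:
move_arm(steps=[{"dx": 0,"dy": 0,"dz": 0.6,"spin": 0},{"dx": 0,"dy": 0,"dz": 0.6,"spin": 0},{"dx": 0,"dy": 0,"dz": 0.6,"spin": 0},{"dx": 0,"dy": 0,"dz": 0.6,"spin": 0},{"dx": 0,"dy": 0,"dz": 0.6,"spin": 0},{"dx": 0,"dy": 0,"dz": 0.6,"spin": 0},{"dx": 0,"dy": 0,"dz": 0.3,"spin": 0},{"dx": 0,"dy": 0,"dz": 0,"spin": 0}])

```text
time: 24.8
ee_pos: [0.4158, 0.3004, 0.3925]
eef_rot: [0.688, 0.726, -0.0, -0.0]
ft_force: [-0.6, -0.6, -4.0]
width: 0.0106
grip_force: 40.0
```

Call:
move_arm(steps=[{"dx": 0,"dy": 0,"dz": 0.2,"spin": 0},{"dx": 0,"dy": 0,"dz": 0.15,"spin": 0},{"dx": 0,"dy": 0,"dz": 0.1,"spin": 0},{"dx": 0,"dy": 0,"dz": 0,"spin": 0}])

```text
time: 25.2
ee_pos: [0.4159, 0.3005, 0.3885]
eef_rot: [0.688, 0.726, -0.0, 0.0]
ft_force: [-0.8, -0.3, -3.8]
width: 0.0108
grip_force: 40.0
```

Call:
move_arm(steps=[{"dx": 0,"dy": 0,"dz": 0.1,"spin": 0},{"dx": 0,"dy": 0,"dz": 0.1,"spin": 0},{"dx": 0,"dy": 0,"dz": 0,"spin": 0}])

```text
time: 25.5
ee_pos: [0.416, 0.3005, 0.3866]
eef_rot: [0.688, 0.726, 0.0, 0.0]
ft_force: [-0.6, -0.6, -1.8]
width: 0.0106
grip_force: 40.0
```

Call:
move_arm(steps=[{"dx": 0,"dy": 0,"dz": 0.1,"spin": 0},{"dx": 0,"dy": 0.3,"dz": 0.02,"spin": 0},{"dx": 0,"dy": 0.3,"dz": 0.02,"spin": 0},{"dx": 0,"dy": 0.3,"dz": 0.02,"spin": 0},{"dx": 0,"dy": 0,"dz": 0,"spin": 0}], squeeze=20)

```text
time: 26.0
ee_pos: [0.4254, 0.3011, 0.3862]
eef_rot: [0.688, 0.725, 0.001, 0.0]
ft_force: [-2.5, -4.2, 9.2]
width: 0.0111
grip_force: 20.0
```

Call:
move_arm(steps=[{"dx": 0,"dy": 0.3,"dz": 0.02,"spin": 0},{"dx": 0,"dy": 0.3,"dz": 0.03,"spin": 0},{"dx": 0,"dy": 0.3,"dz": 0.04,"spin": 0},{"dx": 0,"dy": 0,"dz": 0,"spin": 0}])

```text
time: 26.4
ee_pos: [0.4345, 0.3016, 0.3853]
eef_rot: [0.688, 0.725, 0.001, 0.0]
ft_force: [-1.0, -3.2, 8.2]
width: 0.0116
grip_force: 20.0
```

Call:
move_arm(steps=[{"dx": 0,"dy": 0.2,"dz": 0.04,"spin": 0},{"dx": 0,"dy": 0.2,"dz": 0.04,"spin": 0},{"dx": 0,"dy": 0.2,"dz": 0.04,"spin": 0},{"dx": 0,"dy": 0,"dz": 0,"spin": 0}])

```text
time: 26.8
ee_pos: [0.4405, 0.3019, 0.3842]
eef_rot: [0.688, 0.725, 0.001, 0.001]
ft_force: [-0.4, -3.0, 8.4]
width: 0.0112
grip_force: 20.0
```

Call:
move_arm(steps=[{"dx": 0,"dy": 0.2,"dz": 0.02,"spin": 0},{"dx": 0,"dy": 0.2,"dz": 0.02,"spin": 0},{"dx": 0,"dy": 0,"dz": 0,"spin": 0}])

```text
time: 27.1
ee_pos: [0.4443, 0.3021, 0.3835]
eef_rot: [0.688, 0.725, 0.001, 0.0]
ft_force: [-1.3, -2.0, 6.0]
width: 0.0112
grip_force: 20.0
```

Call:
move_arm(steps=[{"dx": 0,"dy": 0.2,"dz": 0.02,"spin": 0},{"dx": 0,"dy": 0.2,"dz": 0.02,"spin": 0},{"dx": 0,"dy": 0,"dz": 0,"spin": 0}])

```text
time: 27.4
ee_pos: [0.4482, 0.3023, 0.3828]
eef_rot: [0.688, 0.725, 0.001, 0.0]
ft_force: [-1.8, -2.7, 6.3]
width: 0.0115
grip_force: 20.0
```

Call:
move_arm(steps=[{"dx": 0,"dy": 0.2,"dz": 0,"spin": 0},{"dx": 0,"dy": 0.1,"dz": 0,"spin": 0},{"dx": 0,"dy": 0,"dz": 0,"spin": 0}])

```text
time: 27.7
ee_pos: [0.4503, 0.3026, 0.3825]
eef_rot: [0.688, 0.726, -0.001, -0.0]
ft_force: [-7.1, -3.2, 7.7]
width: 0.0114
grip_force: 20.0
```

The lid now rests on the far rail (-7 N in x). Release.

Call:
move_arm(steps=[{"dx": 0,"dy": -0.08,"dz": -0.05,"spin": 0},{"dx": 0,"dy": 0,"dz": 0,"spin": 0}])

```text
time: 27.9
ee_pos: [0.4496, 0.3025, 0.3826]
eef_rot: [0.688, 0.726, -0.0, -0.0]
ft_force: [-5.4, -1.9, 3.0]
width: 0.0113
grip_force: 20.0
```

Call:
move_arm(steps=[{"dx": 0,"dy": 0,"dz": 0,"spin": 0},{"dx": 0,"dy": 0,"dz": 0,"spin": 0},{"dx": 0,"dy": 0,"dz": 0,"spin": 0},{"dx": 0,"dy": 0,"dz": 0,"spin": 0},{"dx": 0,"dy": 0,"dz": 0,"spin": 0},{"dx": 0,"dy": 0,"dz": 0,"spin": 0}], claw=5, squeeze=5)

```text
time: 28.5
ee_pos: [0.4501, 0.3023, 0.3825]
eef_rot: [0.688, 0.726, 0.0, 0.0]
ft_force: [0.5, -0.2, 0.3]
width: 0.0474
grip_force: 0.0
```

```bash
python3 - <<'E'
from h import *
c=imaging.camera("wrist"); hsv=cv2.cvtColor(c["img"],cv2.COLOR_RGB2HSV)
s=telemetry.read_state();print(s["ee_pos"],s["ft_force"],s["width"])
# image trace of bar/board along the columns above gripper
for v in (60,100,140,180): print(v,c["img"][v,200:330:6].tolist())
E
```

```text
[0.4500716  0.30233439 0.38252663] [0.25620093 0.77141845 0.67118634] 0.04823199122874906
60 [[182, 184, 156], [183, 185, 156], [183, 185, 157], [183, 184, 157], [183, 184, 156], [182, 184, 155], [184, 185, 158], [183, 185, 156], [182, 185, 157], [183, 185, 157], [183, 184, 156], [183, 184, 157], [184, 184, 156], [183, 185, 158], [182, 184, 157], [178, 160, 133], [181, 178, 150], [183, 184, 156], [183, 184, 155], [177, 160, 133], [176, 159, 133], [175, 158, 132]]
100 [[186, 187, 159], [185, 187, 159], [185, 186, 158], [187, 189, 160], [58, 30, 11], [139, 78, 36], [153, 87, 40], [151, 86, 42], [181, 167, 139], [180, 163, 137], [180, 163, 136], [178, 162, 135], [180, 164, 137], [180, 162, 135], [180, 162, 136], [179, 163, 136], [179, 161, 135], [179, 164, 136], [180, 163, 136], [180, 163, 137], [179, 162, 135], [180, 164, 136]]
140 [[73, 67, 60], [69, 63, 57], [71, 63, 58], [73, 47, 24], [63, 37, 20], [119, 67, 34], [73, 67, 60], [73, 67, 62], [77, 68, 58], [159, 113, 64], [77, 62, 47], [124, 114, 101], [21, 9, 5], [68, 34, 15], [69, 35, 18], [133, 122, 110], [182, 165, 138], [181, 164, 136], [180, 164, 135], [180, 164, 136], [181, 164, 136], [182, 165, 138]]
180 [[73, 67, 59], [71, 64, 58], [69, 62, 58], [77, 53, 30], [63, 35, 15], [94, 54, 26], [134, 76, 34], [108, 98, 88], [125, 114, 102], [121, 110, 99], [71, 64, 57], [105, 96, 85], [29, 12, 2], [72, 36, 19], [69, 33, 18], [115, 106, 95], [181, 164, 137], [182, 164, 136], [187, 188, 160], [187, 188, 160], [186, 189, 160], [187, 188, 160]]
```

Call:
move_arm(steps=[{"dx": 0,"dy": 0,"dz": -1,"spin": 0},{"dx": 0,"dy": 0,"dz": -2,"spin": 0},{"dx": 0,"dy": 0,"dz": -3,"spin": 0},{"dx": 0,"dy": 0,"dz": -3,"spin": 0},{"dx": 0,"dy": 0,"dz": -3,"spin": 0},{"dx": 0,"dy": 0,"dz": 0,"spin": 0}])

```text
time: 29.15
ee_pos: [0.4499, 0.303, 0.5072]
eef_rot: [0.688, 0.726, 0.003, 0.001]
ft_force: [-0.8, 0.3, -0.1]
width: 0.05
grip_force: 0.0
```

Call:
move_arm(steps=[{"dx": -3,"dy": 0,"dz": 0,"spin": 0},{"dx": -3,"dy": 0,"dz": 0,"spin": 0},{"dx": -3,"dy": 0,"dz": 0,"spin": 0},{"dx": -3,"dy": 0,"dz": 0,"spin": 0},{"dx": -3,"dy": 0,"dz": 0,"spin": 0},{"dx": -3,"dy": 0,"dz": 0,"spin": 0},{"dx": -3,"dy": 0,"dz": 0,"spin": 0},{"dx": 0,"dy": 0,"dz": 0,"spin": 0},{"dx": 0,"dy": 0,"dz": 0,"spin": 0},{"dx": 0,"dy": 0,"dz": 0,"spin": 0}])

```text
time: 30.15
ee_pos: [0.4609, 0.0938, 0.5027]
eef_rot: [0.688, 0.726, 0.0, -0.0]
ft_force: [-0.0, 1.0, 0.7]
width: 0.0504
grip_force: 0.0
```

```bash
python3 - <<'E'
from h import *
s=telemetry.read_state();print(s["ee_pos"],s["ft_force"])
c=imaging.camera("top")
k=blobs(c,(0,110,40),(16,255,255),(95,195,190,275),4)
# expected: board top edge (front edge of lid) at height ~0.02+0.153, leaned
yw=.055;ex=np.array([np.cos(yw),np.sin(yw)]);ey=np.array([-ex[1],ex[0]]);o=np.array([.441,.3013])
e=lambda a,b,z:proj(c,[*(o+a*ex+b*ey),z])[0].round(0).tolist()
print("board top exp (leaned)",e(-.005,.09,.173),e(-.005,-.09,.173),"bar exp",e(.009,.05,.219),e(.009,-.05,.219))
for q in k: print(cv2.boundingRect(q),cv2.contourArea(q))
b=proj(c,[.450,.302,.219])[0].astype(int);print(b,c["img"][b[1]-8:b[1]+24:2,b[0]].tolist())
cv2.imwrite("pics/t10.png",c["img"][:,:,::-1])
# jar cap
j=proj(c,[.4543,-.3074,.096])[0].astype(int);print("cap",c["img"][j[1],j[0]])
E
```

```text
[0.4609132  0.09375963 0.50266499] [-0.02005578  0.95017667  0.66462517]
board top exp (leaned) [92.0, 231.0] [166.0, 230.0] bar exp [103.0, 222.0] [146.0, 222.0]
(95, 227, 67, 21) 937.0
(112, 216, 42, 6) 121.5
(142, 251, 24, 7) 99.5
(116, 252, 22, 5) 40.0
[124 222] [[127, 113, 90], [62, 48, 41], [49, 21, 7], [46, 18, 8], [102, 94, 84], [116, 107, 95], [81, 77, 69], [107, 52, 17], [122, 62, 20], [89, 44, 14], [54, 27, 8], [51, 26, 8], [52, 25, 7], [52, 26, 9], [50, 24, 9], [46, 23, 8]]
cap [113 105  93]
```

The top camera's numbers agree with the lid standing in the slot: bar at rows 222-226, board edge from row 227, as expected for the lean. The jar's cap is over the mat. The robot is clear, so I'm handing in.

```bash
python3 -c "
from bench import job
print(job.close_job())"
```

```text
the job is handed in; nothing more can be done
None
```

The jar stands upright on the middle of the cork mat and the lid stands handle-up in the empty rack slot, handed in at about 30 s; I viewed 11 pictures, one over the limit, so the lid's final placing was checked by forces and pixel values only.

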